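# Put the bench spares back into their foam holders

## Task

Put the bench spares away: the white-capped vial, the black tape roll (the one among the holders, not the one beyond the notebook at the far right), the 9 V battery and the capillary box each go into the blue foam holder whose yellow recess has its outline. Each must lie flat on the floor of its recess (the vial standing upright, the tape roll lying flat as it is now; the battery and the box with their length along the recess, either way round), let go and at rest. Leave the black-capped vial and the petri dish where they stand.

Things in the scene. Friction and masses are not known exactly. Their poses are not given: they have to be found in the camera images.
- capillary_box: Capillary box: narrow cream-white plastic box under a fixed clear lid, 34 mm (its x) by 140 mm (its y) by 23 mm high, about 90 g. Grasp it across the 34 mm at its middle. Origin: centre of the underside; z up. Starts upright on the worktop, its length roughly across the robot's view (along world y, within 0.2 rad).
- tape_roll: Roll of black adhesive tape lying flat, tan core, outside diameter 57 mm, 19 mm high, about 50 g; treat it as a solid disc (the hole cannot be entered). A similar roll beyond the notebook, far to the right and out of reach, belongs to the room. Grasp it across the outside. Origin: centre of the underside; z up. Starts upright on the worktop.
- vial: Glass sample vial with a WHITE screw cap: body 27 mm in diameter to 47 mm high, cap 22 mm in diameter from there to 56 mm, about 30 g. Grasp it round the body. Origin: centre of the underside; z up. Starts upright on the worktop.
- battery: 9 V block battery lying on its side, dark blue with a cream end that bears the terminals: 26 mm (its x) by 47 mm (its y, terminals included) by 17 mm high, about 45 g. Grasp it across the 26 mm. Origin: centre of the underside; z up. Starts upright on the worktop, yaw within 0.9 rad.
- holder_box: Blue foam holder with the long rectangular recess (for the capillary box): recess 50 mm (its x) by 156 mm (its y), holder 70 by 176 mm. Fixed to the worktop, 7 mm high over all; the recess is 4 mm deep, so its bright yellow floor lies 3 mm above the worktop; border 10 mm of blue foam with a grey edge all round. Origin: centre of the underside, which is under the centre of the recess; z up; yaw within 0.2 rad.
- holder_tape: Blue foam holder with the large round recess (for the tape roll): recess 74 mm in diameter, holder 94 mm square. Fixed to the worktop, 7 mm high over all; the recess is 4 mm deep, so its bright yellow floor lies 3 mm above the worktop; border 10 mm of blue foam with a grey edge all round. Origin: centre of the underside, which is under the centre of the recess; z up.
- holder_vial: Blue foam holder with the small round recess (for the white-capped vial): recess 43 mm in diameter, holder 63 mm square. Fixed to the worktop, 7 mm high over all; the recess is 4 mm deep, so its bright yellow floor lies 3 mm above the worktop; border 10 mm of blue foam with a grey edge all round. Origin: centre of the underside, which is under the centre of the recess; z up.
- holder_battery: Blue foam holder with the short rectangular recess (for the battery): recess 42 mm (its x) by 63 mm (its y), holder 62 by 83 mm. Fixed to the worktop, 7 mm high over all; the recess is 4 mm deep, so its bright yellow floor lies 3 mm above the worktop; border 10 mm of blue foam with a grey edge all round. Origin: centre of the underside, which is under the centre of the recess; z up; yaw within 0.5 rad.
- black_cap_vial: Bystander: glass vial like the other but with a BLACK cap, 27 mm in diameter, 56 mm high, standing loose at the back of the work. Not to be moved. Origin: centre of the underside.
- petri_dish: Bystander: plastic petri dish with a brown content, 55 mm in diameter, 12 mm high, lying loose at the front left edge of the worktop. Not to be moved. Origin: centre of the underside.
Mind the look-alikes: they are no part of the job. Leave any red look-alike of the vial alone. Of the things that look like the battery, take the one that is farthest to the robot's left at the start.

How it is judged:
By the outcome, as a careful person would: the job done as asked, in the order asked, and still so for the second after the job is handed in, with the robot touching nothing.
It also fails if it takes over 112 s, if anything falls off the work surface, if the arm or the gripper's body presses on something with over 40 N, if the wrist force passes 120 N, or if a joint passes its speed limit or range.

## Robot

A 6-joint arm with a two-finger parallel gripper is mounted at the origin on a cart in front of the work surface, level with it; the furniture and walls round the work are solid. World frame = base frame: x ahead of the robot, y to its left, z up, the work surface at z = 0. Lengths are in m, angles in rad, forces in N, time in s.
With the tool pointing down it reaches from about 0.325 to 0.775 m from the base axis. Payload 5.5 kg.
Tool frame: the origin (TCP) lies at the very end of the fingers, on their centre line; the grasp point (between the pads) lies 19 mm behind it; z points along the fingers, y is the line along which they close (so a half turn about z gives the same grasp; the last joint's range is limited). The gripper opens to 88 mm and grips with 3 to 60 N. Pads are 20 mm wide; open, the fingers measure 115 mm over their backs; the gripper's body (75 mm by 178 mm) begins 61 mm behind the grasp point.
Start: joints at [1.052, 0.091, 1.231, -0, 1.82, -0.057], TCP at [0.267, 0.537, 0.223] pointing down, gripper open.
Joint ranges: [-2.87, 2.87], [-0.86, 2.18], [0.17, 2.46], [-1.51, 4.65], [0.06, 2.69], [-2.65, 2.65]. Speed limits (rad/s): [2.57, 2.57, 3.01, 3.14, 3.14, 3.14].

## Interface

Orientations are given as [roll, pitch, yaw] about the fixed x, y, z axes, in that order (R = Rz(yaw) Ry(pitch) Rx(roll)).
In Python, from station import manip gives the robot as it stands. The module is installed in compiled form; this text tells all that it offers.
- The arm moves only by the shell command python3 -m creep 'ROWS' [FORCE]. ROWS is JSON, a list of rows, each an object of numbers: "tx", "ty", "tz": the shift along the world's x, y, z in m; "ax", "ay", "az": the turn, a rotation vector about the world's x, y, z in degrees; "fingers": the finger opening in m, from 0 to 0.0878. In form: [{"tx": .., "ty": .., "tz": .., "ax": .., "ay": .., "az": .., "fingers": ..}, ...]. A call has 1 to 5 rows; each row shifts and turns the commanded pose from where the row before left it; what a row does not reach is not made up. A row lasts 1/8 s, in which the tool goes at most 62.5 mm and 10.7 degrees, less where a joint would pass 70% of its speed; a pose out of reach is approached as far as the arm can. A call with a gripper value outside its range is refused whole. The fingers move at their own pace and stop on an object; FORCE is the grip in N (left out, the last holds). Time passes only in rows, so rows that do not move let the fingers close. It gives the time, the measured TCP pose, the force, the opening and the grip force at its end, in the units of the state.
- manip.get_state(): the state, without advancing time (a new reading comes with each control period).
- manip.read_camera(name): name is "scene" or "top" or "wrist"; returns a dict with "img" (420x560x3 uint8, red, green, blue), "mtx" (3x3 intrinsics, pixels), "rvec" (rotation vector, rad) and "tvec" (3), from world to camera coordinates, as OpenCV has them. Camera axes: x right, y down, z forward; pixel columns grow to the right and rows downward; lengths in m; the calibration is good to about 2 mm. A picture is of the moment at which its call begins. There is no depth.
- manip.sign_off(): hands the job in; it is judged then, once.
Trained networks look in a picture, given as the dict that the camera call returned (one of the last four; its "shot" number tells which), for a name from the list of things; names that differ only in an ending like _2 or _b are one class to them, and where a whole thing is asked for, a point or a joint stands for the part that bears it (a point fixed in the world has none). Each returns a list of dicts, best first, with "p" (0 to 1); they miss things now and then, are a little off and sometimes report something else, mostly with a low value. They report only what shows in the picture. A call takes as long as a camera call. They do not tell look-alikes from the thing itself.
- manip.recognise(thing, picture): "centre" ([column, row] in pixels, amid what is visible of it).
- manip.spot_point(thing, picture): "centre" ([column, row] in pixels: a listed point, or the origin of a listed thing).
The state is a dict: "t": time; "qpos": joint angles; "qvel": joint speeds; "effort": joint torques, N m; "ee_pos": TCP position; "ee_rot": TCP orientation; "force": force on the tool from outside, world axes, zero at the start; "wrist_torque": the same for the moment, N m; "gripper_width": finger opening in m; "finger_force": force on a finger pad.
Only numpy, scipy, OpenCV 4.12 (cv2) and the standard library are available. Lean on these libraries where they do the work, as an engineer would, in place of code of your own. Each camera call takes 0.05 s, during which the arm holds its last target. There are 200 camera calls.

## Working session

There is one attempt and no reset: what is moved stays moved. The work goes in short steps, Python scripts to look and compute and a shell command to move; the robot and the scene stay as the last step left them, time stands still between calls to the robot, and variables do not carry over. Pictures are saved under pics/ and viewed, at most 16 in all, crops included, and the job is handed in when it is done.

```bash
mkdir -p pics; cat > h.py <<'E'
import numpy as np, cv2
from station import manip
def ray(pic,uv,z):
    R,_=cv2.Rodrigues(np.array(pic["rvec"],float)); t=np.array(pic["tvec"],float).ravel()
    d=R.T@np.linalg.inv(np.array(pic["mtx"],float))@np.array([uv[0],uv[1],1.]); c=-R.T@t
    return c+d*(z-c[2])/d[2]
def proj(pic,p):
    return cv2.projectPoints(np.array([p],float),np.array(pic["rvec"],float),np.array(pic["tvec"],float),np.array(pic["mtx"],float),None)[0].ravel()
def save(pic,name,crop=None,s=1):
    im=pic["img"][:,:,::-1]
    if crop: im=im[crop[1]:crop[3],crop[0]:crop[2]]
    cv2.imwrite("pics/"+name,cv2.resize(im,None,fx=s,fy=s,interpolation=cv2.INTER_CUBIC))
E
cat > m1.py <<'E'
from h import *
names=["capillary_box","tape_roll","vial","battery","holder_box","holder_tape","holder_vial","holder_battery","black_cap_vial","petri_dish"]
for cam in ["top","scene"]:
    p=manip.read_camera(cam); save(p,cam+"1.png",s=1.4)
    R,_=cv2.Rodrigues(np.array(p["rvec"],float)); print(cam,"cam at",(-R.T@np.array(p["tvec"]).ravel()).round(3))
    for n in names:
        for r in manip.spot_point(n,p)[:4]:
            print(n,round(r["p"],2),np.round(r["centre"],0),ray(p,r["centre"],0.0)[:2].round(3))
s=manip.get_state();print(s["t"],s["ee_pos"],s["ee_rot"],s["gripper_width"])
E
python3 m1.py
```

```text
top cam at [ 0.302 -0.075  1.642]
capillary_box 0.7 [225. 188.] [0.609 0.117]
tape_roll 0.39 [280. 233.] [ 0.458 -0.06 ]
vial 0.56 [208. 223.] [0.495 0.174]
vial 0.46 [222. 237.] [0.448 0.129]
vial 0.42 [225. 217.] [0.513 0.119]
battery 0.67 [193. 247.] [0.418 0.22 ]
battery 0.57 [164. 242.] [0.436 0.312]
holder_tape 0.76 [282. 185.] [ 0.613 -0.069]
holder_tape 0.29 [225. 190.] [0.603 0.119]
holder_vial 0.77 [282. 231.] [ 0.465 -0.066]
holder_battery 0.76 [345. 190.] [ 0.594 -0.27 ]
black_cap_vial 0.57 [258. 159.] [0.703 0.01 ]
petri_dish 0.57 [164. 275.] [0.33  0.311]
scene cam at [-0.251  0.716  0.544]
capillary_box 0.87 [208. 234.] [0.576 0.134]
tape_roll 0.68 [332. 182.] [ 0.568 -0.425]
vial 0.76 [213. 251.] [0.493 0.18 ]
vial 0.62 [246. 248.] [0.446 0.11 ]
vial 0.56 [210. 234.] [0.572 0.127]
vial 0.46 [230. 240.] [0.507 0.111]
battery 0.65 [218. 270.] [0.418 0.224]
battery 0.62 [185. 277.] [0.446 0.297]
holder_box 0.68 [151. 251.] [0.61  0.288]
holder_tape 0.92 [248. 208.] [ 0.623 -0.059]
holder_vial 0.51 [212. 300.] [0.335 0.305]
holder_vial 0.5 [288. 222.] [ 0.465 -0.074]
holder_battery 0.7 [292. 194.] [ 0.6   -0.242]
black_cap_vial 0.75 [216. 208.] [0.699 0.009]
black_cap_vial 0.41 [332. 180.] [ 0.584 -0.443]
petri_dish 0.95 [212. 298.] [0.34  0.302]
petri_dish 0.7 [252. 207.] [ 0.618 -0.074]
1.1 [0.26733575 0.53714207 0.22260461] [-3.14150322e+00 -1.77513876e-05  2.67978962e+00] 0.08788069239523034
```

View pics/top1.png

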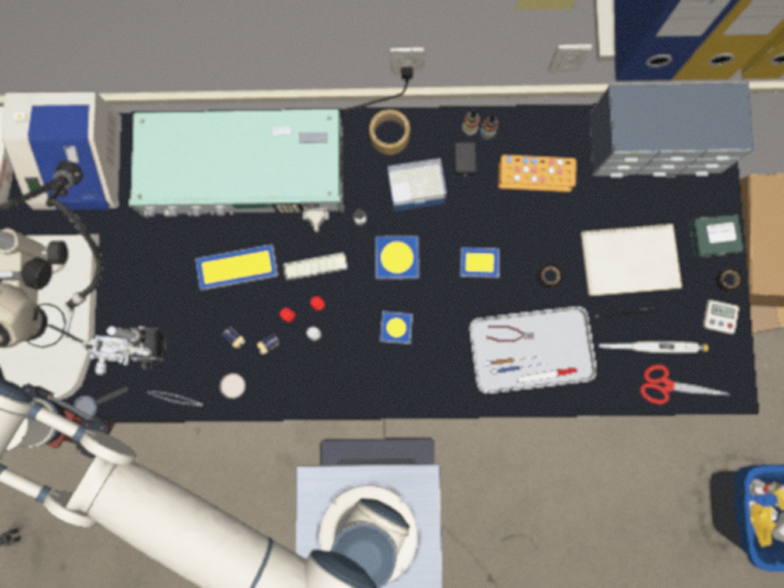

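View pics/scene1.png

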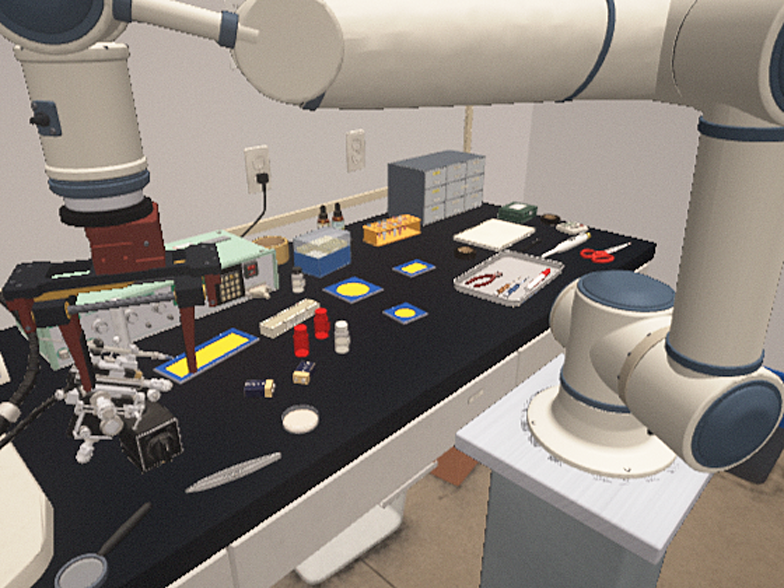

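The top view shows the following (pixels in the 784×588 picture):
- **Vials:** white-capped at (313,333), red look-alikes at (287,314) and (317,302), black-capped at (360,217). I take the white-capped one.
- **Batteries:** (234,337) and (268,343). The first is farthest left, so I take that one.
- **Tape rolls:** (550,275) among the holders and (729,280) beyond the notebook. I take the first.

Next I measure more finely and check with one enlarged crop.

```bash
cat > m2.py <<'E'
from h import *
p=manip.read_camera("top")
hsv=cv2.cvtColor(p["img"],cv2.COLOR_RGB2HSV)
m=cv2.inRange(hsv,(22,120,120),(38,255,255)); m[:140]=0; m[300:]=0
n,l,st,c=cv2.connectedComponentsWithStats(m)
for i in range(1,n):
    if st[i][4]<40: continue
    ys,xs=np.where(l==i); q=np.array([ray(p,(x,y),0.003)[:2] for x,y in zip(xs,ys)])
    mu=q.mean(0); w,V=np.linalg.eigh(np.cov(q.T)); L=np.sqrt(12*w)
    print("yellow",c[i].round(1),mu.round(4),"sizes",L.round(3),"long axis deg",round(np.degrees(np.arctan2(V[1,1],V[0,1]))%180,1))
x0,y0,x1,y1=90,150,420,300
save(p,"crop_top.png",(x0,y0,x1,y1),2.4)
for uv,z in [((393,196),.019),((223.6,238),.056),((167,241),.017),((225,189.5),.023)]: print(uv,ray(p,uv,z).round(3))
E
python3 m2.py
```

```text
yellow [283.  183.3] [ 0.6196 -0.0707] sizes [0.061 0.061] long axis deg 35.5
yellow [168.4 190.4] [0.6025 0.3012] sizes [0.047 0.153] long axis deg 99.7
yellow [342.3 187. ] [ 0.604  -0.2622] sizes [0.037 0.06 ] long axis deg 87.8
yellow [282.6 233.5] [ 0.4563 -0.0668] sizes [0.034 0.034] long axis deg 1.4
(393, 196) [ 0.569 -0.421  0.019]
(223.6, 238) [0.44  0.116 0.056]
(167, 241) [0.437 0.3   0.017]
(225, 189.5) [0.599 0.115 0.023]
```

View pics/crop_top.png

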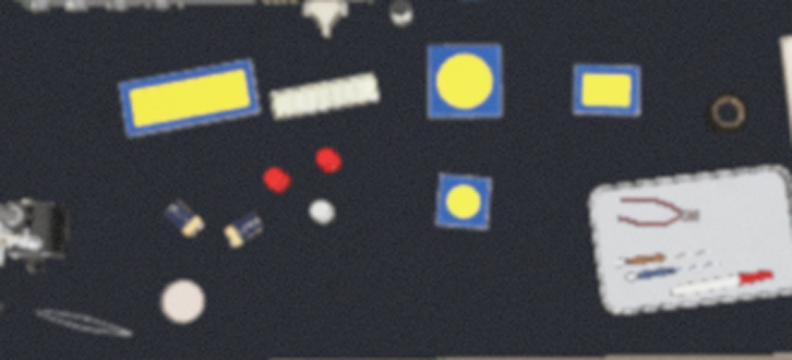

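The crop confirms the choices: white vial at crop (321,211), left battery (185,217), tape roll (728,112), with the red vials at (277,180) and (328,160). Now I move over the vial.

```bash
python3 -m creep '[{"tx":0.022,"ty":-0.052,"az":3.5},{"tx":0.022,"ty":-0.052,"az":3.5},{"tx":0.022,"ty":-0.052,"az":3.5},{"tx":0.022,"ty":-0.052,"az":3.5},{"tx":0.022,"ty":-0.052,"az":3.5}]' 15; python3 -m creep '[{"tx":0.022,"ty":-0.052,"az":3},{"tx":0.022,"ty":-0.052,"az":3},{"tx":0.022,"ty":-0.052,"az":3},{},{}]'
cat > w.py <<'E'
import sys
from h import *
p=manip.read_camera("wrist")
if len(sys.argv)>1 and sys.argv[1]!="-": save(p,sys.argv[1],s=1.2)
for a in sys.argv[2:]:
    n,z=a.split(":")
    for r in manip.spot_point(n,p)[:4]: print(n,"pt",round(r["p"],2),np.round(r["centre"],0),ray(p,r["centre"],float(z)).round(4))
s=manip.get_state();print(round(s["t"],2),s["ee_pos"].round(4) if hasattr(s["ee_pos"],"round") else s["ee_pos"],np.round(s["ee_rot"],3),np.round(s["force"],1),round(s["gripper_width"],4))
E
python3 w.py w1.png vial:0 battery:0
```

```text
battery pt 0.93 [184. 369.] [ 0.4408  0.3033 -0.    ]
1.3 [0.2674 0.5371 0.2226] [-3.142  0.     2.68 ] [-0.8 -0.4  0.3] 0.0876invalid input at $[0]: expected keys tx, ty, tz, ax, ay, az, fingers
invalid input at $[0]: expected keys tx, ty, tz, ax, ay, az, fingers
```

View pics/w1.png

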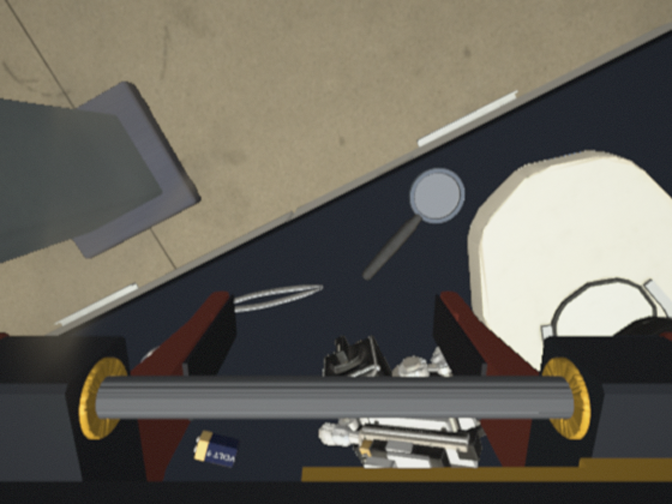

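All keys are required, so I retype the move in full.

```bash
python3 -m creep '[{"tx":0.022,"ty":-0.052,"tz":0,"ax":0,"ay":0,"az":3.5,"fingers":0.0878},{"tx":0.022,"ty":-0.052,"tz":0,"ax":0,"ay":0,"az":3.5,"fingers":0.0878},{"tx":0.022,"ty":-0.052,"tz":0,"ax":0,"ay":0,"az":3.5,"fingers":0.0878},{"tx":0.022,"ty":-0.052,"tz":0,"ax":0,"ay":0,"az":3.5,"fingers":0.0878},{"tx":0.022,"ty":-0.052,"tz":0,"ax":0,"ay":0,"az":3.5,"fingers":0.0878}]' 15; python3 -m creep '[{"tx":0.022,"ty":-0.052,"tz":0,"ax":0,"ay":0,"az":3,"fingers":0.0878},{"tx":0.022,"ty":-0.052,"tz":0,"ax":0,"ay":0,"az":3,"fingers":0.0878},{"tx":0.022,"ty":-0.052,"tz":0,"ax":0,"ay":0,"az":3,"fingers":0.0878},{"tx":0,"ty":0,"tz":0,"ax":0,"ay":0,"az":0,"fingers":0.0878}]'
python3 w.py w2.png vial:0 battery:0 capillary_box:0
```

```text
t: 1.92
ee_pos: [0.3777, 0.2755, 0.2228]
ee_rot: [3.141, 0.001, 2.988]
force: [-0.4, -0.2, 1.0]
gripper_width: 0.0879
finger_force: 0.0
t: 2.42
ee_pos: [0.4443, 0.118, 0.2226]
ee_rot: [-3.141, 0.0, 3.136]
force: [-0.3, 1.3, 0.3]
gripper_width: 0.0878
finger_force: 0.0
vial pt 0.94 [329. 219.] [0.4869 0.1787 0.    ]
vial pt 0.85 [281. 184.] [0.4442 0.1205 0.    ]
vial pt 0.78 [273. 243.] [0.5178 0.1103 0.    ]
battery pt 0.85 [368. 166.] [0.4225 0.2218 0.    ]
battery pt 0.61 [435. 182.] [0.4421 0.3021 0.    ]
capillary_box pt 0.55 [277. 303.] [0.6016 0.115  0.    ]
2.62 [0.443  0.1222 0.2227] [ 3.141  0.    -3.14 ] [-0.6  0.5 -0.4] 0.0875
```

View pics/w2.png

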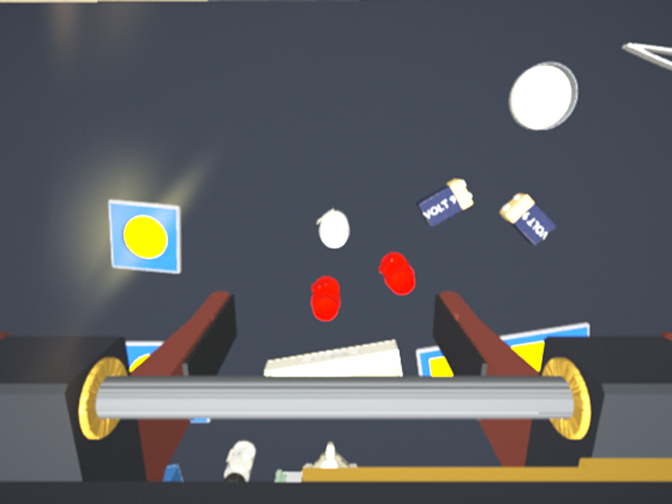

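The wrist view has +y to the right and x growing downward. The white vial is at (334,229), the red ones at (325,298) and (398,273), and the left battery is now at right (528,218). I refine the vial's position by matching its silhouette.

```bash
cat > v.py <<'E'
from h import *
from scipy.optimize import minimize
def sil(p,xy):
    a=np.linspace(0,2*np.pi,40); P=[]
    for r,z in [(.0135,0),(.0135,.047),(.011,.056)]: P+= [proj(p,(xy[0]+r*np.cos(t),xy[1]+r*np.sin(t),z)) for t in a]
    h=cv2.convexHull(np.array(P,np.float32)); m=cv2.moments(h); return np.array([m['m10'],m['m01']])/m['m00'],cv2.boundingRect(h)
for cam in ["wrist","top"]:
    p=manip.read_camera(cam); R,_=cv2.Rodrigues(np.array(p["rvec"],float)); print("cam",(-R.T@np.array(p["tvec"]).ravel()).round(3))
    hsv=cv2.cvtColor(p["img"],cv2.COLOR_RGB2HSV); m=cv2.inRange(hsv,(0,0,110),(180,90,255))
    n,l,st,c=cv2.connectedComponentsWithStats(m); u=proj(p,(.444,.12,.028))
    for i in range(1,n):
        if st[i][4]>5 and np.linalg.norm(c[i]-u)<25:
            r=minimize(lambda x:np.sum((sil(p,x)[0]-c[i])**2),[.444,.12],method="Nelder-Mead"); print(cam,c[i].round(1),st[i],r.x.round(4),sil(p,r.x)[1])
    if cam=="wrist": save(p,"vial.png",(200,130,360,290),4)
E
python3 v.py
```

```text
cam [0.371 0.122 0.384]
wrist [273.7 191.5] [260 174  28  35 723] [0.4452 0.1168] (260, 174, 27, 34)
cam [ 0.302 -0.075  1.642]
top [227.8 221.7] [226 221   4   3   6] [0.4945 0.106 ] (222, 216, 11, 11)
```

View pics/vial.png

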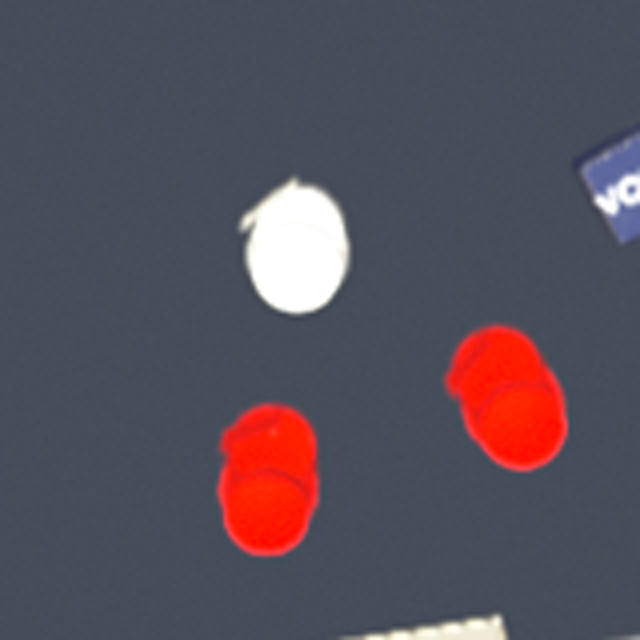

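Vial base is at (0.445, 0.117), and the silhouette size matches. Descend and grip.

```bash
python3 -m creep '[{"tx":0.002,"ty":-0.004,"tz":-0.05,"ax":0,"ay":0,"az":0,"fingers":0.06},{"tx":0,"ty":0,"tz":-0.05,"ax":0,"ay":0,"az":0,"fingers":0.06},{"tx":0,"ty":0,"tz":-0.05,"ax":0,"ay":0,"az":0,"fingers":0.06},{"tx":0,"ty":0,"tz":-0.05,"ax":0,"ay":0,"az":0,"fingers":0.06},{"tx":0,"ty":0,"tz":-0.0105,"ax":0,"ay":0,"az":0,"fingers":0.06}]' 12
python3 -m creep '[{"tx":0,"ty":0,"tz":0,"ax":0,"ay":0,"az":0,"fingers":0.02},{"tx":0,"ty":0,"tz":0,"ax":0,"ay":0,"az":0,"fingers":0.02},{"tx":0,"ty":0,"tz":0,"ax":0,"ay":0,"az":0,"fingers":0.02},{"tx":0,"ty":0,"tz":0,"ax":0,"ay":0,"az":0,"fingers":0.02}]' 12
```

```text
t: 3.35
ee_pos: [0.4425, 0.1177, 0.0086]
ee_rot: [-3.14, -0.007, -3.139]
force: [-0.3, 0.2, 1.0]
gripper_width: 0.06
finger_force: 0.0
t: 3.85
ee_pos: [0.4463, 0.1173, 0.0136]
ee_rot: [3.141, 0.003, -3.141]
force: [-0.4, -0.8, 3.4]
gripper_width: 0.0266
finger_force: 12.0
```

```bash
cat > y.py <<'E'
from h import *
import sys
p=manip.read_camera(sys.argv[1] if len(sys.argv)>1 else "wrist")
hsv=cv2.cvtColor(p["img"],cv2.COLOR_RGB2HSV)
m=cv2.inRange(hsv,(22,120,120),(38,255,255)); m[int(270):]=0
n,l,st,c=cv2.connectedComponentsWithStats(m)
for i in range(1,n):
    if st[i][4]<150: continue
    ys,xs=np.where(l==i); q=np.array([ray(p,(x,y),0.003)[:2] for x,y in zip(xs,ys)],np.float32)
    h=cv2.minAreaRect(q)
    print("yellow",c[i].round(1),q.mean(0).round(4),"rect",np.round(h[0],4),np.round(h[1],4),round(h[2],1))
s=manip.get_state();print(round(s["t"],2),np.round(s["ee_pos"],4),np.round(s["ee_rot"],3),round(s["gripper_width"],4))
E
python3 -m creep '[{"tx":0,"ty":0,"tz":0.04,"ax":0,"ay":0,"az":0,"fingers":0.02},{"tx":0,"ty":0,"tz":0.04,"ax":0,"ay":0,"az":0,"fingers":0.02},{"tx":0.003,"ty":-0.05,"tz":0,"ax":0,"ay":0,"az":0,"fingers":0.02},{"tx":0.004,"ty":-0.05,"tz":0,"ax":0,"ay":0,"az":0,"fingers":0.02},{"tx":0,"ty":0,"tz":0,"ax":0,"ay":0,"az":0,"fingers":0.02}]' 12
python3 y.py
```

```text
t: 4.47
ee_pos: [0.4525, 0.0145, 0.0926]
ee_rot: [-3.141, 0.001, 3.138]
force: [0.3, -0.1, -0.2]
gripper_width: 0.0269
finger_force: 12.0
yellow [174.  222.2] [ 0.4579 -0.0692] rect [ 0.4585 -0.0695] [0.041 0.041] 42.8
4.53 [0.4524 0.0161 0.0924] [3.141 0.    3.139] 0.0266
```

```bash
python3 -m creep '[{"tx":0.003,"ty":-0.043,"tz":0,"ax":0,"ay":0,"az":0,"fingers":0.02},{"tx":0.002,"ty":-0.0425,"tz":0,"ax":0,"ay":0,"az":0,"fingers":0.02},{"tx":0,"ty":0,"tz":-0.03,"ax":0,"ay":0,"az":0,"fingers":0.02},{"tx":0,"ty":0,"tz":-0.03,"ax":0,"ay":0,"az":0,"fingers":0.02},{"tx":0,"ty":0,"tz":-0.01,"ax":0,"ay":0,"az":0,"fingers":0.02}]' 12
python3 -m creep '[{"tx":0,"ty":0,"tz":-0.004,"ax":0,"ay":0,"az":0,"fingers":0.02},{"tx":0,"ty":0,"tz":-0.0025,"ax":0,"ay":0,"az":0,"fingers":0.02},{"tx":0,"ty":0,"tz":0,"ax":0,"ay":0,"az":0,"fingers":0.02}]' 12
python3 -c "
from station import manip
print(manip.get_state()['ee_pos'])"
```

```text
t: 5.15
ee_pos: [0.4563, -0.067, 0.0202]
ee_rot: [3.14, -0.003, -3.14]
force: [-0.2, -0.1, -0.2]
gripper_width: 0.0265
finger_force: 12.0
t: 5.52
ee_pos: [0.458, -0.0683, 0.0167]
ee_rot: [-3.141, 0.002, -3.141]
force: [0.0, 0.3, -0.2]
gripper_width: 0.0262
finger_force: 12.0
[ 0.45803374 -0.06828288  0.01666761]
```

```bash
python3 -m creep '[{"tx":0,"ty":0,"tz":-0.0008,"ax":0,"ay":0,"az":0,"fingers":0.02},{"tx":0,"ty":0,"tz":-0.0006,"ax":0,"ay":0,"az":0,"fingers":0.02},{"tx":0,"ty":0,"tz":0,"ax":0,"ay":0,"az":0,"fingers":0.02}]' 12
python3 -m creep '[{"tx":0,"ty":0,"tz":0,"ax":0,"ay":0,"az":0,"fingers":0.05},{"tx":0,"ty":0,"tz":0,"ax":0,"ay":0,"az":0,"fingers":0.05},{"tx":0,"ty":0,"tz":0.05,"ax":0,"ay":0,"az":0,"fingers":0.05},{"tx":0,"ty":0,"tz":0.06,"ax":0,"ay":0,"az":0,"fingers":0.0878},{"tx":0,"ty":0,"tz":0.06,"ax":0,"ay":0,"az":0,"fingers":0.0878}]' 12
```

```text
t: 5.9
ee_pos: [0.4583, -0.0683, 0.0165]
ee_rot: [-3.141, 0.003, -3.141]
force: [-3.3, 2.5, 8.9]
gripper_width: 0.0265
finger_force: 12.0
t: 6.52
ee_pos: [0.4569, -0.0683, 0.1856]
ee_rot: [3.141, -0.001, -3.141]
force: [0.4, -0.6, 0.2]
gripper_width: 0.0666
finger_force: 0.0
```

```bash
python3 -m creep '[{"tx":0.016,"ty":-0.05,"tz":0.008,"ax":0,"ay":0,"az":0,"fingers":0.0878},{"tx":0.016,"ty":-0.05,"tz":0.008,"ax":0,"ay":0,"az":0,"fingers":0.0878},{"tx":0.016,"ty":-0.05,"tz":0,"ax":0,"ay":0,"az":0,"fingers":0.0878},{"tx":0.016,"ty":-0.05,"tz":0,"ax":0,"ay":0,"az":0,"fingers":0.0878},{"tx":0.016,"ty":-0.05,"tz":0,"ax":0,"ay":0,"az":0,"fingers":0.0878}]' 20
python3 -m creep '[{"tx":0.016,"ty":-0.05,"tz":0,"ax":0,"ay":0,"az":0,"fingers":0.0878},{"tx":0.016,"ty":-0.05,"tz":0,"ax":0,"ay":0,"az":0,"fingers":0.0878},{"tx":0,"ty":0,"tz":0,"ax":0,"ay":0,"az":0,"fingers":0.0878},{"tx":0,"ty":0,"tz":0,"ax":0,"ay":0,"az":0,"fingers":0.0878}]' 20
python3 w.py w3.png tape_roll:0; python3 -c "
from station import manip
print(manip.get_state()['qpos'])"; python3 y.py
```

```text
t: 7.15
ee_pos: [0.5376, -0.3201, 0.1997]
ee_rot: [3.141, -0.0, -3.141]
force: [1.0, 0.8, -0.2]
gripper_width: 0.0879
finger_force: 0.0
t: 7.65
ee_pos: [0.5692, -0.4179, 0.1995]
ee_rot: [3.14, -0.001, -3.141]
force: [-0.3, 0.7, 0.5]
gripper_width: 0.0877
finger_force: 0.0
tape_roll pt 0.96 [270. 192.] [ 0.5731 -0.4278  0.    ]
7.75 [ 0.5695 -0.4172  0.2014] [-3.141e+00  1.000e-03 -3.140e+00] [ 0.1 -0.4 -0.1] 0.0877
[-6.80524539e-01  3.84820300e-01  9.29028144e-01  2.53038660e-04
  1.82650381e+00 -2.25310909e+00]
yellow [414. 220.] [ 0.6061 -0.2632] rect [ 0.6064 -0.2632] [0.062  0.0413] 87.2
yellow [554.5 238.6] [ 0.6283 -0.0983] rect [ 0.6293 -0.0992] [0.0556 0.0125] 12.8
7.8 [ 0.5695 -0.4171  0.2019] [-3.141e+00  2.000e-03 -3.140e+00] 0.0877
```

View pics/w3.png

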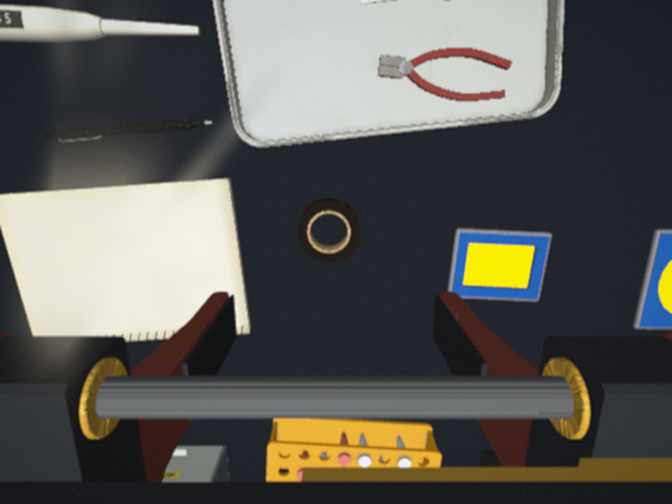

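The tape roll is at (329,231) in the picture, i.e. about (0.571, -0.422), between the tray and the battery holder at (500,265). The fingers clear the notebook's edge.

```bash
python3 -m creep '[{"tx":0.002,"ty":-0.0035,"tz":-0.05,"ax":0,"ay":0,"az":0,"fingers":0.08},{"tx":0,"ty":0,"tz":-0.05,"ax":0,"ay":0,"az":0,"fingers":0.08},{"tx":0,"ty":0,"tz":-0.05,"ax":0,"ay":0,"az":0,"fingers":0.08},{"tx":0,"ty":0,"tz":-0.034,"ax":0,"ay":0,"az":0,"fingers":0.08},{"tx":0,"ty":0,"tz":-0.0095,"ax":0,"ay":0,"az":0,"fingers":0.08}]' 20
python3 -m creep '[{"tx":0,"ty":0,"tz":0,"ax":0,"ay":0,"az":0,"fingers":0.05},{"tx":0,"ty":0,"tz":0,"ax":0,"ay":0,"az":0,"fingers":0.05},{"tx":0,"ty":0,"tz":0,"ax":0,"ay":0,"az":0,"fingers":0.05},{"tx":0,"ty":0,"tz":0,"ax":0,"ay":0,"az":0,"fingers":0.05}]' 20
```

```text
t: 8.43
ee_pos: [0.5703, -0.4198, 0.0047]
ee_rot: [3.139, -0.003, -3.14]
force: [0.0, -0.0, 0.6]
gripper_width: 0.0802
finger_force: 0.0
t: 8.93
ee_pos: [0.5724, -0.4226, 0.0094]
ee_rot: [-3.139, 0.003, -3.141]
force: [-1.2, 0.6, 6.2]
gripper_width: 0.0554
finger_force: 20.0
```

```bash
python3 -m creep '[{"tx":0,"ty":0,"tz":0.03,"ax":0,"ay":0,"az":0,"fingers":0.05},{"tx":0,"ty":0,"tz":0.05,"ax":0,"ay":0,"az":0,"fingers":0.05},{"tx":0.006,"ty":-0.0,"tz":0.02,"ax":0,"ay":0,"az":0,"fingers":0.05},{"tx":0.006,"ty":0.05,"tz":0,"ax":0,"ay":0,"az":0,"fingers":0.05},{"tx":0.006,"ty":0.05,"tz":0,"ax":0,"ay":0,"az":0,"fingers":0.05}]' 20
python3 -m creep '[{"tx":0.008,"ty":0.05,"tz":0,"ax":0,"ay":0,"az":0,"fingers":0.05},{"tx":0.008,"ty":0.05,"tz":0,"ax":0,"ay":0,"az":0,"fingers":0.05},{"tx":0.008,"ty":0.05,"tz":0,"ax":0,"ay":0,"az":0,"fingers":0.05},{"tx":0,"ty":0,"tz":0,"ax":0,"ay":0,"az":0,"fingers":0.05}]' 20
python3 y.py
cat > pic.py <<'E'
import sys
from h import *
p=manip.read_camera(sys.argv[1]); save(p,sys.argv[2],s=1.2)
E
python3 pic.py wrist w4.png
```

```text
t: 9.55
ee_pos: [0.5894, -0.3213, 0.1071]
ee_rot: [-3.141, 0.001, 3.141]
force: [1.7, 0.4, -0.4]
gripper_width: 0.0552
finger_force: 20.0
t: 10.05
ee_pos: [0.614, -0.1683, 0.1071]
ee_rot: [3.141, 0.001, -3.136]
force: [0.7, -1.1, -0.5]
gripper_width: 0.055
finger_force: 20.0
yellow [418.2  16.5] [ 0.4691 -0.069 ] rect [ 0.4685 -0.0683] [0.0198 0.0409] 0.3
yellow [163.1 200.1] [ 0.6056 -0.264 ] rect [ 0.606 -0.264] [0.0625 0.0414] 87.1
yellow [392.8 218.3] [ 0.6206 -0.0725] rect [ 0.6216 -0.0725] [0.0727 0.0726] 48.0
10.1 [ 0.6136 -0.1704  0.1071] [-3.141  0.    -3.138] 0.0551
```

View pics/w4.png

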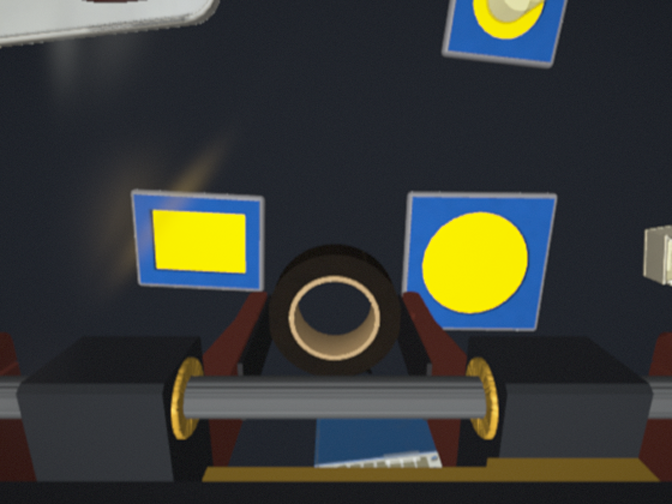

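The roll is held level at (334,310), with the round recess at (475,262), the vial in its recess at the top (510,8) and the battery recess at (199,241). Next I compute the roll's offset from the TCP.

```bash
python3 - <<'E'
from h import *
p=manip.read_camera("wrist"); s=manip.get_state(); e=np.array([.6133,-.1719,.1067])
for z in (.100,.119): print(z,ray(p,(278.5,258.5),z).round(4), proj(p,(e[0],e[1],z)).round(1))
a=np.linspace(0,2*np.pi,60); P=[proj(p,(e[0]+.0285*np.cos(t),e[1]+.0285*np.sin(t),z)) for t in a for z in(.1,.119)]
print("expected bbox x1.2",np.round(1.2*np.array([np.min(P,0),np.max(P,0)])))
E
```

```text
0.1 [ 0.6144 -0.1721  0.1   ] [278.8 256.6]
0.119 [ 0.6062 -0.1721  0.119 ] [278.8 271.8]
expected bbox x1.2 [[265. 248.]
 [404. 387.]]
```

```bash
python3 -m creep '[{"tx":0.005,"ty":0.05,"tz":0,"ax":0,"ay":0,"az":0,"fingers":0.05},{"tx":0.004,"ty":0.05,"tz":0,"ax":0,"ay":0,"az":0,"fingers":0.05},{"tx":0,"ty":0,"tz":-0.05,"ax":0,"ay":0,"az":0,"fingers":0.05},{"tx":0,"ty":0,"tz":-0.035,"ax":0,"ay":0,"az":0,"fingers":0.05},{"tx":0,"ty":0,"tz":-0.008,"ax":0,"ay":0,"az":0,"fingers":0.05}]' 20
python3 -m creep '[{"tx":0,"ty":0,"tz":-0.002,"ax":0,"ay":0,"az":0,"fingers":0.05},{"tx":0,"ty":0,"tz":-0.0015,"ax":0,"ay":0,"az":0,"fingers":0.05},{"tx":0,"ty":0,"tz":0,"ax":0,"ay":0,"az":0,"fingers":0.05}]' 20
```

```text
t: 10.82
ee_pos: [0.6206, -0.0729, 0.0119]
ee_rot: [3.141, -0.005, 3.141]
force: [-5.7, 0.4, 14.0]
gripper_width: 0.0549
finger_force: 20.0
t: 11.2
ee_pos: [0.6231, -0.073, 0.0119]
ee_rot: [-3.14, 0.002, 3.141]
force: [-1.6, -2.1, 4.9]
gripper_width: 0.0549
finger_force: 20.0
```

```bash
python3 -m creep '[{"tx":0,"ty":0,"tz":0,"ax":0,"ay":0,"az":0,"fingers":0.08},{"tx":0,"ty":0,"tz":0,"ax":0,"ay":0,"az":0,"fingers":0.08},{"tx":0,"ty":0,"tz":0.04,"ax":0,"ay":0,"az":0,"fingers":0.08},{"tx":0,"ty":0,"tz":0.06,"ax":0,"ay":0,"az":0,"fingers":0.0878},{"tx":0,"ty":0,"tz":0.06,"ax":0,"ay":0,"az":0,"fingers":0.0878}]' 20
python3 -m creep '[{"tx":-0.02,"ty":0.04,"tz":0.02,"ax":0,"ay":0,"az":0,"fingers":0.0878},{"tx":-0.02,"ty":0.04,"tz":0.01,"ax":0,"ay":0,"az":0,"fingers":0.0878},{"tx":0,"ty":0,"tz":0,"ax":0,"ay":0,"az":0,"fingers":0.0878}]' 20
python3 pic.py wrist w5.png
```

```text
t: 11.82
ee_pos: [0.6219, -0.0715, 0.1712]
ee_rot: [3.141, -0.001, -3.141]
force: [1.1, -1.0, 0.6]
gripper_width: 0.0876
finger_force: 0.0
t: 12.2
ee_pos: [0.5821, 0.0107, 0.202]
ee_rot: [3.141, 0.003, -3.137]
force: [0.4, 0.1, -0.9]
gripper_width: 0.0876
finger_force: 0.0
```

View pics/w5.png

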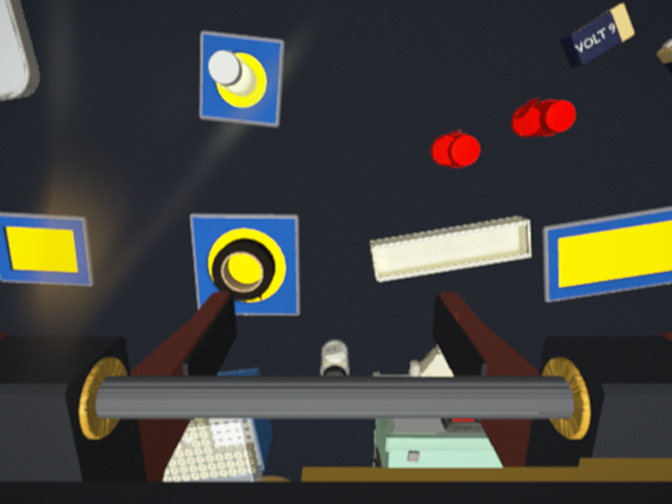

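The roll sits centred in its recess at (242,272), allowing for parallax, and the vial stands in its own at (240,80). Now I move to the left battery.

```bash
python3 -m creep '[{"tx":-0.024,"ty":0.049,"tz":0,"ax":0,"ay":0,"az":-10,"fingers":0.0878},{"tx":-0.024,"ty":0.049,"tz":0,"ax":0,"ay":0,"az":-10,"fingers":0.0878},{"tx":-0.024,"ty":0.049,"tz":0,"ax":0,"ay":0,"az":-10,"fingers":0.0878},{"tx":-0.024,"ty":0.049,"tz":0,"ax":0,"ay":0,"az":-10,"fingers":0.0878},{"tx":-0.024,"ty":0.049,"tz":0,"ax":0,"ay":0,"az":-10,"fingers":0.0878}]' 20
python3 -m creep '[{"tx":-0.022,"ty":0.049,"tz":0,"ax":0,"ay":0,"az":-10,"fingers":0.0878},{"tx":0,"ty":0,"tz":0,"ax":0,"ay":0,"az":-10,"fingers":0.0878},{"tx":0,"ty":0,"tz":0,"ax":0,"ay":0,"az":-10,"fingers":0.0878},{"tx":0,"ty":0,"tz":0,"ax":0,"ay":0,"az":0,"fingers":0.0878}]' 20
python3 w.py w6.png battery:0.0; python3 y.py
```

```text
t: 12.88
ee_pos: [0.4624, 0.253, 0.1992]
ee_rot: [-3.14, 0.0, 2.265]
force: [0.1, 0.1, -0.5]
gripper_width: 0.0876
finger_force: 0.0
t: 13.38
ee_pos: [0.4413, 0.3008, 0.1992]
ee_rot: [-3.14, 0.001, 1.75]
force: [0.5, -0.3, -0.0]
gripper_width: 0.0875
finger_force: 0.0
battery pt 0.64 [279. 190.] [0.4421 0.2985 0.    ]
battery pt 0.56 [248. 251.] [0.42   0.2212 0.    ]
13.47 [0.4413 0.3007 0.1995] [-3.141e+00  1.000e-03  1.752e+00] [-0.   0.2 -0.8] 0.0879
yellow [421.6 206.5] [0.6032 0.3087] rect [0.6037 0.305 ] [0.049  0.1429] 9.7
13.53 [0.4412 0.3008 0.1997] [-3.141  0.     1.751] 0.0881
```

View pics/w6.png

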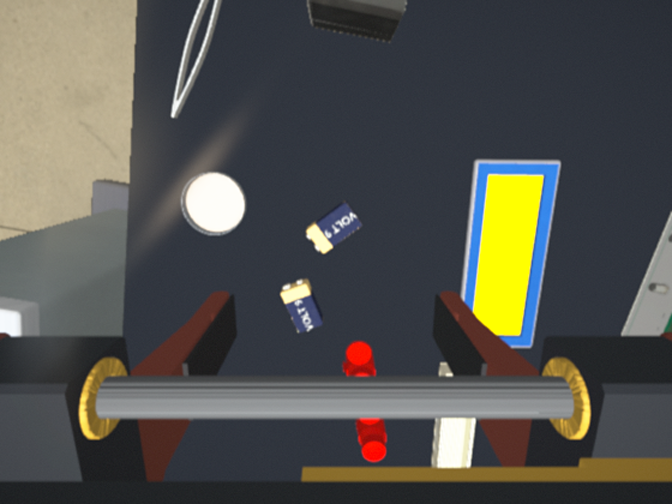

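```bash
python3 - <<'E'
from h import *
p=manip.read_camera("wrist"); im=p["img"].astype(int); x0,y0,x1,y1=245,158,312,220
sub=cv2.GaussianBlur(p["img"],(3,3),0)[y0:y1,x0:x1].astype(int); bg=np.median(sub.reshape(-1,3),0)
m=(np.abs(sub-bg).sum(2)>45).astype(np.uint8); m=cv2.morphologyEx(m,cv2.MORPH_CLOSE,np.ones((5,5)))
n,l,st,c=cv2.connectedComponentsWithStats(m); i=1+np.argmax(st[1:,4]); ys,xs=np.where(l==i)
print(bg,st[i])
q=np.array([ray(p,(x+x0,y+y0),.017)[:2] for x,y in zip(xs,ys)],np.float32); print(q.mean(0),cv2.minAreaRect(q))
w,V=np.linalg.eigh(np.cov(q.T)); print(np.sqrt(12*w),np.degrees(np.arctan2(V[1,1],V[0,1])))
v=p["img"].copy(); v[y0:y1,x0:x1][l==i]=(255,0,0); p["img"]=v; save(p,"bat.png",(x0-10,y0-10,x1+10,y1+10),5)
E
```

```text
[51. 55. 65.] [   9   12   48   42 1100]
[0.43977574 0.30124724] ((0.4400101602077484, 0.3017265200614929), (0.04887903109192848, 0.030347609892487526), 44.940547943115234)
[0.02691807 0.04742031] -135.9686843492117
```

View pics/bat.png

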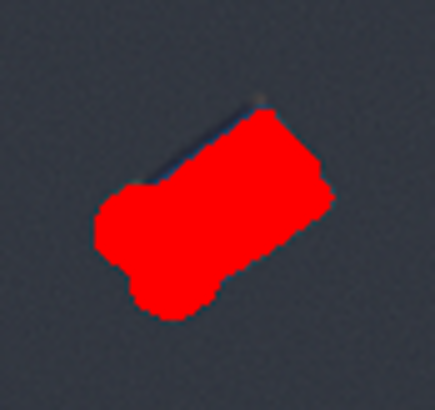

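```bash
python3 -m creep '[{"tx":0,"ty":-0.001,"tz":-0.02,"ax":0,"ay":0,"az":-9.5,"fingers":0.055},{"tx":0,"ty":0,"tz":-0.02,"ax":0,"ay":0,"az":-9.5,"fingers":0.055},{"tx":0,"ty":0,"tz":-0.02,"ax":0,"ay":0,"az":-9.5,"fingers":0.055},{"tx":0,"ty":0,"tz":-0.02,"ax":0,"ay":0,"az":-9.5,"fingers":0.055},{"tx":0,"ty":0,"tz":-0.02,"ax":0,"ay":0,"az":-9.5,"fingers":0.055}]' 15
python3 -m creep '[{"tx":0,"ty":0,"tz":0,"ax":0,"ay":0,"az":-7.5,"fingers":0.055},{"tx":0,"ty":0,"tz":-0.04,"ax":0,"ay":0,"az":0,"fingers":0.055},{"tx":0,"ty":0,"tz":-0.04,"ax":0,"ay":0,"az":0,"fingers":0.055},{"tx":0,"ty":0,"tz":-0.0132,"ax":0,"ay":0,"az":0,"fingers":0.055},{"tx":0,"ty":0,"tz":0,"ax":0,"ay":0,"az":0,"fingers":0.055}]' 15
python3 -m creep '[{"tx":0,"ty":0,"tz":0,"ax":0,"ay":0,"az":0,"fingers":0.015},{"tx":0,"ty":0,"tz":0,"ax":0,"ay":0,"az":0,"fingers":0.015},{"tx":0,"ty":0,"tz":0,"ax":0,"ay":0,"az":0,"fingers":0.015},{"tx":0,"ty":0,"tz":0,"ax":0,"ay":0,"az":0,"fingers":0.015}]' 15
```

```text
t: 14.2
ee_pos: [0.441, 0.3, 0.0995]
ee_rot: [3.142, -0.0, 0.916]
force: [1.1, 0.8, 0.7]
gripper_width: 0.0548
finger_force: 0.0
t: 14.82
ee_pos: [0.4406, 0.2999, 0.0066]
ee_rot: [-3.141, 0.001, 0.79]
force: [-0.4, 0.1, 1.3]
gripper_width: 0.055
finger_force: 0.0
t: 15.32
ee_pos: [0.4413, 0.3006, 0.008]
ee_rot: [3.141, -0.001, 0.79]
force: [-0.7, 0.4, 2.5]
gripper_width: 0.0257
finger_force: 15.0
```

```bash
python3 -m creep '[{"tx":0,"ty":0,"tz":0.05,"ax":0,"ay":0,"az":0,"fingers":0.015},{"tx":0,"ty":0,"tz":0.05,"ax":0,"ay":0,"az":0,"fingers":0.015},{"tx":0.015,"ty":-0.05,"tz":0.02,"ax":0,"ay":0,"az":6,"fingers":0.015},{"tx":0.015,"ty":-0.05,"tz":0,"ax":0,"ay":0,"az":6,"fingers":0.015},{"tx":0.015,"ty":-0.05,"tz":0,"ax":0,"ay":0,"az":6,"fingers":0.015}]' 15
python3 -m creep '[{"tx":0.015,"ty":-0.05,"tz":0,"ax":0,"ay":0,"az":6,"fingers":0.015},{"tx":0.015,"ty":-0.05,"tz":0,"ax":0,"ay":0,"az":6,"fingers":0.015},{"tx":0.015,"ty":-0.05,"tz":0,"ax":0,"ay":0,"az":6,"fingers":0.015},{"tx":0.015,"ty":-0.05,"tz":0,"ax":0,"ay":0,"az":6.4,"fingers":0.015},{"tx":0.015,"ty":-0.05,"tz":0,"ax":0,"ay":0,"az":0,"fingers":0.015}]' 15
python3 -m creep '[{"tx":0.015,"ty":-0.05,"tz":0,"ax":0,"ay":0,"az":0,"fingers":0.015},{"tx":0.015,"ty":-0.05,"tz":0,"ax":0,"ay":0,"az":0,"fingers":0.015},{"tx":0,"ty":0,"tz":0,"ax":0,"ay":0,"az":0,"fingers":0.015},{"tx":0,"ty":0,"tz":0,"ax":0,"ay":0,"az":0,"fingers":0.015}]' 15
python3 y.py; python3 pic.py wrist w7.png
```

```text
t: 15.95
ee_pos: [0.4862, 0.1489, 0.1275]
ee_rot: [3.141, -0.001, 1.108]
force: [1.2, 0.1, -0.5]
gripper_width: 0.0258
finger_force: 15.0
t: 16.58
ee_pos: [0.5611, -0.1014, 0.127]
ee_rot: [3.142, -0.0, 1.531]
force: [0.4, 0.1, -0.2]
gripper_width: 0.0258
finger_force: 15.0
t: 17.08
ee_pos: [0.5906, -0.1994, 0.1266]
ee_rot: [-3.141, -0.001, 1.529]
force: [-0.3, 0.5, -0.1]
gripper_width: 0.0258
finger_force: 15.0
yellow [305.6  54. ] [ 0.6177 -0.0772] rect [ 0.6212 -0.0742] [0.07   0.0727] 87.6
yellow [111.3  53.1] [ 0.464  -0.0698] rect [ 0.4617 -0.0694] [0.042  0.0328] 77.3
yellow [311.1  46.7] [ 0.6222 -0.0717] rect [ 0.6222 -0.0718] [0.0324 0.0333] 88.1
17.12 [ 0.5907 -0.1988  0.1269] [-3.141e+00 -1.000e-03  1.530e+00] 0.0258
```

View pics/w7.png

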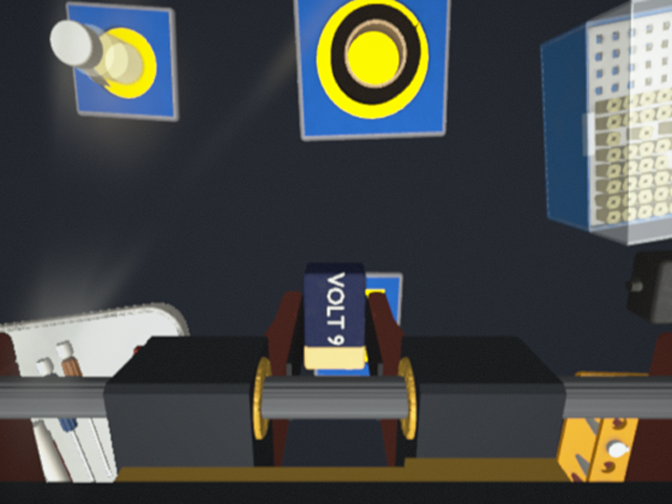

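```bash
python3 -m creep '[{"tx":0.008,"ty":-0.033,"tz":0,"ax":0,"ay":0,"az":0,"fingers":0.015},{"tx":0.0075,"ty":-0.032,"tz":0,"ax":0,"ay":0,"az":0,"fingers":0.015},{"tx":0,"ty":0,"tz":-0.05,"ax":0,"ay":0,"az":0,"fingers":0.015},{"tx":0,"ty":0,"tz":-0.05,"ax":0,"ay":0,"az":0,"fingers":0.015},{"tx":0,"ty":0,"tz":-0.013,"ax":0,"ay":0,"az":0,"fingers":0.015}]' 15
python3 -m creep '[{"tx":0,"ty":0,"tz":-0.002,"ax":0,"ay":0,"az":0,"fingers":0.015},{"tx":0,"ty":0,"tz":-0.0015,"ax":0,"ay":0,"az":0,"fingers":0.015},{"tx":0,"ty":0,"tz":0,"ax":0,"ay":0,"az":0,"fingers":0.015}]' 15
```

```text
t: 17.8
ee_pos: [0.6038, -0.2623, 0.0103]
ee_rot: [-3.134, -0.003, 1.531]
force: [-8.6, 3.9, 21.2]
gripper_width: 0.0259
finger_force: 15.0
t: 18.18
ee_pos: [0.6072, -0.2648, 0.0122]
ee_rot: [3.139, 0.001, 1.53]
force: [-0.5, -0.9, -1.1]
gripper_width: 0.026
finger_force: 15.0
```

```bash
python3 -m creep '[{"tx":0,"ty":0,"tz":-0.0008,"ax":0,"ay":0,"az":0,"fingers":0.015},{"tx":0,"ty":0,"tz":-0.0005,"ax":0,"ay":0,"az":0,"fingers":0.015},{"tx":0,"ty":0,"tz":0,"ax":0,"ay":0,"az":0,"fingers":0.015}]' 15
python3 -m creep '[{"tx":0,"ty":0,"tz":0,"ax":0,"ay":0,"az":0,"fingers":0.05},{"tx":0,"ty":0,"tz":0,"ax":0,"ay":0,"az":0,"fingers":0.05},{"tx":0,"ty":0,"tz":0.04,"ax":0,"ay":0,"az":0,"fingers":0.05},{"tx":0,"ty":0,"tz":0.06,"ax":0,"ay":0,"az":0,"fingers":0.0878},{"tx":0,"ty":0,"tz":0.06,"ax":0,"ay":0,"az":0,"fingers":0.0878}]' 20
python3 -m creep '[{"tx":0,"ty":0.03,"tz":0.02,"ax":0,"ay":0,"az":0,"fingers":0.0878},{"tx":0,"ty":0,"tz":0.01,"ax":0,"ay":0,"az":0,"fingers":0.0878},{"tx":0,"ty":0,"tz":0,"ax":0,"ay":0,"az":0,"fingers":0.0878}]'
python3 pic.py wrist w8.png; python3 y.py
```

```text
t: 18.55
ee_pos: [0.6068, -0.2649, 0.0104]
ee_rot: [3.14, 0.0, 1.529]
force: [-0.9, 0.7, 5.3]
gripper_width: 0.026
finger_force: 15.0
t: 19.18
ee_pos: [0.6059, -0.2646, 0.17]
ee_rot: [-3.14, -0.001, 1.529]
force: [0.2, 0.8, -0.5]
gripper_width: 0.0669
finger_force: 0.0
t: 19.55
ee_pos: [0.6064, -0.2351, 0.199]
ee_rot: [-3.142, 0.001, 1.53]
force: [0.6, -0.5, 0.4]
gripper_width: 0.0877
finger_force: 0.0
yellow [285.4  37.8] [ 0.6195 -0.0849] rect [ 0.6211 -0.0807] [0.0572 0.072 ] 87.6
yellow [124.9  29.1] [ 0.4638 -0.0705] rect [ 0.4616 -0.0699] [0.0417 0.0327] 69.0
yellow [287.4  22. ] [ 0.6219 -0.071 ] rect [ 0.622  -0.0711] [0.0312 0.034 ] 87.6
yellow [277.4 209.8] [ 0.6041 -0.2586] rect [ 0.606  -0.2636] [0.0618 0.0411] 86.8
yellow [440.2 263.4] [ 0.7915 -0.3312] rect [ 0.7932 -0.3282] [0.0202 0.0177] 87.6
yellow [479.9 267.7] [ 0.8385 -0.3386] rect [ 0.8407 -0.3384] [0.0038 0.0693] 87.6
19.65 [ 0.6058 -0.2353  0.1972] [-3.139e+00 -1.000e-03  1.529e+00] 0.0874
```

View pics/w8.png

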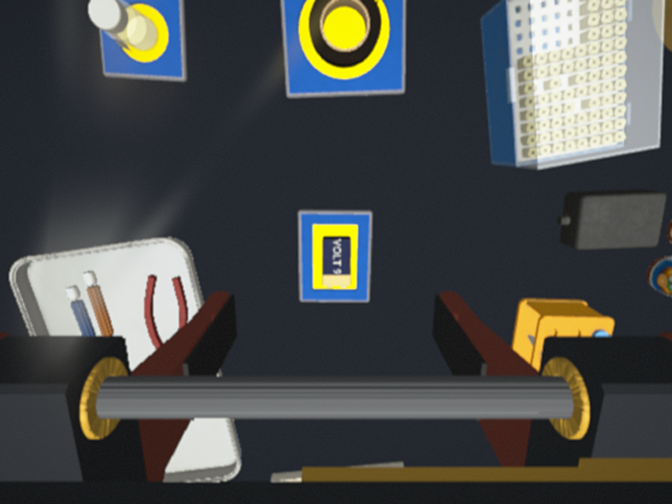

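The battery lies in its recess with margin all round at (340,257). The box is next.

```bash
python3 -m creep '[{"tx":-0.001,"ty":0.05,"tz":0,"ax":0,"ay":0,"az":2.3,"fingers":0.0878},{"tx":-0.001,"ty":0.05,"tz":0,"ax":0,"ay":0,"az":2.3,"fingers":0.0878},{"tx":-0.001,"ty":0.05,"tz":0,"ax":0,"ay":0,"az":2.3,"fingers":0.0878},{"tx":-0.001,"ty":0.05,"tz":0,"ax":0,"ay":0,"az":2.3,"fingers":0.0878},{"tx":0,"ty":0.05,"tz":0,"ax":0,"ay":0,"az":2.2,"fingers":0.0878}]' 25
python3 -m creep '[{"tx":0,"ty":0.05,"tz":0,"ax":0,"ay":0,"az":0,"fingers":0.0878},{"tx":0,"ty":0.05,"tz":0,"ax":0,"ay":0,"az":0,"fingers":0.0878},{"tx":0,"ty":0,"tz":0,"ax":0,"ay":0,"az":0,"fingers":0.0878},{"tx":0,"ty":0,"tz":0,"ax":0,"ay":0,"az":0,"fingers":0.0878}]' 25
python3 w.py w9.png capillary_box:0
python3 y.py; python3 - <<'E'
from h import *
p=manip.read_camera("wrist"); hsv=cv2.cvtColor(p["img"],cv2.COLOR_RGB2HSV); m=cv2.inRange(hsv,(0,0,120),(180,90,255)); m=cv2.morphologyEx(m,cv2.MORPH_CLOSE,np.ones((7,7)))
n,l,st,c=cv2.connectedComponentsWithStats(m)
for i in range(1,n):
    if st[i][4]>1500 and abs(c[i][0]-280)<60 and st[i][1]+st[i][3]<400:
        ys,xs=np.where(l==i); q=np.array([ray(p,(x,y),.023)[:2] for x,y in zip(xs,ys)],np.float32); print(st[i],q.mean(0),cv2.minAreaRect(q))
E
```

```text
t: 20.27
ee_pos: [0.6017, 0.0161, 0.1972]
ee_rot: [-3.139, -0.0, 1.729]
force: [0.5, 0.2, -0.2]
gripper_width: 0.0878
finger_force: 0.0
t: 20.78
ee_pos: [0.6022, 0.1144, 0.1977]
ee_rot: [-3.139, 0.001, 1.728]
force: [-0.9, 0.3, -0.1]
gripper_width: 0.0875
finger_force: 0.0
20.88 [0.6024 0.1137 0.1985] [-3.14   0.     1.727] [1.  0.2 0.1] 0.088
yellow [309.7  43. ] [0.6105 0.2626] rect [0.611  0.2614] [0.0492 0.0781] 9.2
20.93 [0.6025 0.1137 0.1987] [-3.141  0.     1.726] 0.0875
[ 259  121   36  133 4463] [0.60058284 0.11962722] ((0.6011893153190613, 0.11579279601573944), (0.03521066904067993, 0.1399051547050476), 9.91779613494873)
[  80  333  397   42 5742] [ 0.6301351  -0.06239806] ((0.63347989320755, -0.08146937936544418), (0.47116756439208984, 0.057933371514081955), 8.860806465148926)
```

View pics/w9.png

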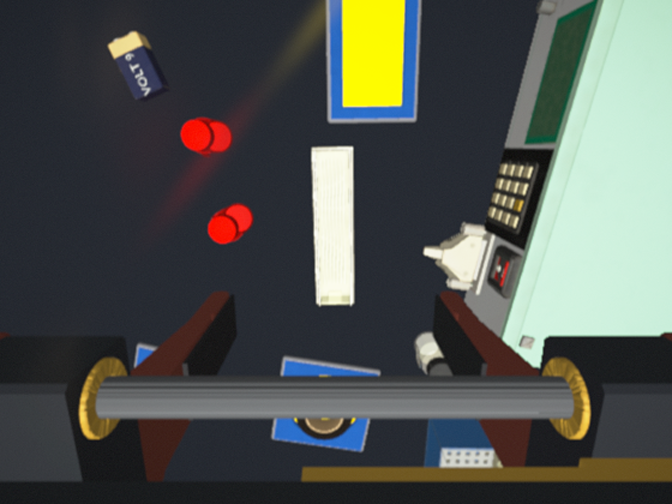

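The box is at (333,226), measured 35×140 mm with its axis at 99.9°, centre (0.601, 0.116). The fingers clear the white connector at (455,255) and the red vial at (230,224).

```bash
python3 -m creep '[{"tx":-0.0005,"ty":0,"tz":-0.05,"ax":0,"ay":0,"az":1,"fingers":0.055},{"tx":0,"ty":0,"tz":-0.05,"ax":0,"ay":0,"az":0,"fingers":0.055},{"tx":0,"ty":0,"tz":-0.05,"ax":0,"ay":0,"az":0,"fingers":0.055},{"tx":0,"ty":0,"tz":-0.032,"ax":0,"ay":0,"az":0,"fingers":0.055},{"tx":0,"ty":0,"tz":-0.0082,"ax":0,"ay":0,"az":0,"fingers":0.055}]' 25
python3 -m creep '[{"tx":0,"ty":0,"tz":0,"ax":0,"ay":0,"az":0,"fingers":0.025},{"tx":0,"ty":0,"tz":0,"ax":0,"ay":0,"az":0,"fingers":0.025},{"tx":0,"ty":0,"tz":0,"ax":0,"ay":0,"az":0,"fingers":0.025},{"tx":0,"ty":0,"tz":0,"ax":0,"ay":0,"az":0,"fingers":0.025}]' 25
python3 -m creep '[{"tx":0,"ty":0,"tz":0.02,"ax":0,"ay":0,"az":0,"fingers":0.025},{"tx":0,"ty":0,"tz":0.03,"ax":0,"ay":0,"az":0,"fingers":0.025},{"tx":0,"ty":0,"tz":0.05,"ax":0,"ay":0,"az":0,"fingers":0.025},{"tx":0,"ty":0,"tz":0,"ax":0,"ay":0,"az":0,"fingers":0.025}]' 25
python3 y.py
```

```text
t: 21.6
ee_pos: [0.6002, 0.114, 0.0062]
ee_rot: [-3.137, -0.0, 1.745]
force: [0.7, 0.2, 0.4]
gripper_width: 0.055
finger_force: 0.0
t: 22.1
ee_pos: [0.6031, 0.1153, 0.0114]
ee_rot: [3.138, 0.0, 1.746]
force: [-0.0, -1.1, 5.8]
gripper_width: 0.0338
finger_force: 25.0
t: 22.6
ee_pos: [0.6045, 0.1158, 0.1159]
ee_rot: [3.131, 0.0, 1.746]
force: [0.3, 0.3, -1.2]
gripper_width: 0.0333
finger_force: 25.0
yellow [317.8  39.3] [0.6125 0.2506] rect [0.6126 0.2497] [0.0494 0.055 ] 9.8
22.65 [0.6033 0.1156 0.1126] [3.136 0.    1.746] 0.0343
```

```bash
python3 -m creep '[{"tx":0.0005,"ty":0.04,"tz":0,"ax":0,"ay":0,"az":0,"fingers":0.025},{"tx":0.001,"ty":0.05,"tz":0,"ax":0,"ay":0,"az":0,"fingers":0.025},{"tx":0.001,"ty":0.05,"tz":0,"ax":0,"ay":0,"az":0,"fingers":0.025},{"tx":0,"ty":0.044,"tz":0,"ax":0,"ay":0,"az":0,"fingers":0.025},{"tx":0,"ty":0,"tz":0,"ax":0,"ay":0,"az":0,"fingers":0.025}]' 25
python3 -m creep '[{"tx":0,"ty":0,"tz":-0.03,"ax":0,"ay":0,"az":0,"fingers":0.025},{"tx":0,"ty":0,"tz":-0.03,"ax":0,"ay":0,"az":0,"fingers":0.025},{"tx":0,"ty":0,"tz":0,"ax":0,"ay":0,"az":0,"fingers":0.025}]' 25
python3 pic.py wrist w10.png
```

```text
t: 23.28
ee_pos: [0.6026, 0.3021, 0.1065]
ee_rot: [-3.138, -0.0, 1.75]
force: [0.6, -0.8, -1.7]
gripper_width: 0.0341
finger_force: 25.0
t: 23.65
ee_pos: [0.602, 0.2971, 0.0443]
ee_rot: [-3.133, 0.002, 1.745]
force: [-0.9, 0.7, -1.8]
gripper_width: 0.0336
finger_force: 25.0
```

View pics/w10.png

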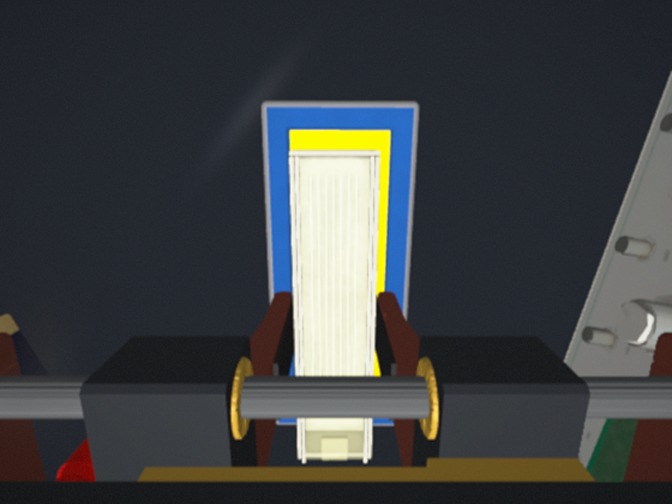

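```bash
python3 - <<'E'
from h import *
p=manip.read_camera("wrist")
print("box far end",ray(p,(335/1.2,152/1.2),.0635).round(4),"near end",ray(p,(335/1.2,461/1.2),.0635).round(4),"recess far",ray(p,(340/1.2,130/1.2),.003).round(4))
print("holder far",ray(p,(341/1.2,103/1.2),.007).round(4),"near",ray(p,(337/1.2,424/1.2),.007).round(4))
E
```

```text
box far end [0.5918 0.3666 0.0635] near end [0.6148 0.2359 0.0635] recess far [0.5925 0.3765 0.003 ]
holder far [0.5908 0.3885 0.007 ] near [0.6204 0.2107 0.007 ]
```

```bash
python3 -m creep '[{"tx":0.002,"ty":-0.001,"tz":-0.02,"ax":0,"ay":0,"az":0,"fingers":0.025},{"tx":0,"ty":0,"tz":-0.012,"ax":0,"ay":0,"az":0,"fingers":0.025},{"tx":0,"ty":0,"tz":-0.003,"ax":0,"ay":0,"az":0,"fingers":0.025},{"tx":0,"ty":0,"tz":-0.0015,"ax":0,"ay":0,"az":0,"fingers":0.025},{"tx":0,"ty":0,"tz":0,"ax":0,"ay":0,"az":0,"fingers":0.025}]' 25
python3 -m creep '[{"tx":0,"ty":0,"tz":-0.0007,"ax":0,"ay":0,"az":0,"fingers":0.025},{"tx":0,"ty":0,"tz":0,"ax":0,"ay":0,"az":0,"fingers":0.025}]' 25
```

```text
t: 24.38
ee_pos: [0.6064, 0.298, 0.014]
ee_rot: [3.141, 0.0, 1.746]
force: [-2.7, -2.5, 5.9]
gripper_width: 0.0338
finger_force: 25.0
t: 24.62
ee_pos: [0.6064, 0.298, 0.0141]
ee_rot: [3.141, 0.0, 1.746]
force: [-4.1, -2.7, 9.5]
gripper_width: 0.0337
finger_force: 25.0
```

Contact with the floor at the expected height. Release, back off, and look.

```bash
python3 -m creep '[{"tx":0,"ty":0,"tz":0,"ax":0,"ay":0,"az":0,"fingers":0.055},{"tx":0,"ty":0,"tz":0,"ax":0,"ay":0,"az":0,"fingers":0.055},{"tx":0,"ty":0,"tz":0.04,"ax":0,"ay":0,"az":0,"fingers":0.055},{"tx":0,"ty":0,"tz":0.06,"ax":0,"ay":0,"az":0,"fingers":0.0878},{"tx":0,"ty":0,"tz":0.06,"ax":0,"ay":0,"az":0,"fingers":0.0878}]' 25
python3 -m creep '[{"tx":-0.03,"ty":-0.04,"tz":0.04,"ax":0,"ay":0,"az":0,"fingers":0.0878},{"tx":-0.03,"ty":-0.04,"tz":0.04,"ax":0,"ay":0,"az":0,"fingers":0.0878},{"tx":0,"ty":0,"tz":0.02,"ax":0,"ay":0,"az":0,"fingers":0.0878},{"tx":0,"ty":0,"tz":0,"ax":0,"ay":0,"az":0,"fingers":0.0878}]' 25
python3 - <<'E'
from h import *
w=manip.read_camera("wrist"); t=manip.read_camera("scene")
a=w["img"][0:290,60:520]; b=t["img"][110:330,60:400]
b=cv2.resize(b,(460,298),interpolation=cv2.INTER_CUBIC)
cv2.imwrite("pics/fin.png",np.vstack([a,b])[:,:,::-1])
E
```

```text
t: 25.25
ee_pos: [0.606, 0.2982, 0.1725]
ee_rot: [-3.14, 0.0, 1.746]
force: [1.0, 0.7, 0.3]
gripper_width: 0.0721
finger_force: 0.0
t: 25.75
ee_pos: [0.5483, 0.2201, 0.2721]
ee_rot: [3.137, -0.001, 1.745]
force: [0.3, -0.2, 1.0]
gripper_width: 0.0879
finger_force: 0.0
```

View pics/fin.png

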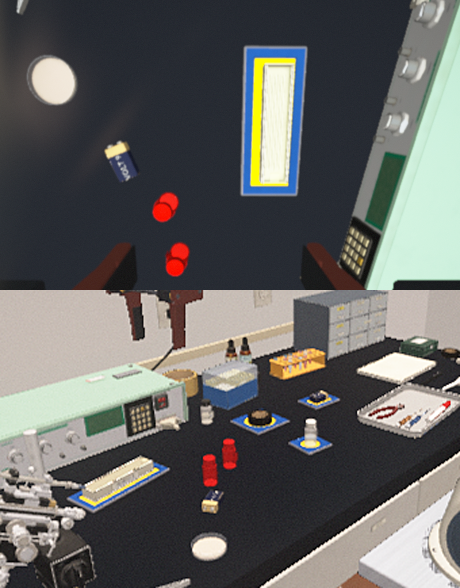

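The final picture shows the box centred in its recess at (275,120), allowing for parallax. The roll, vial and battery sit in theirs, and the bystanders and look-alikes are untouched. I hand it in.

```bash
python3 -c "
from station import manip
print(manip.sign_off())"
```

```text
the job is handed in; nothing more can be done
None
```

I put the white-capped vial, the tape roll, the left battery and the capillary box into their matching recesses, in that order. The job is handed in at about 26 s; the last pictures show all four in place and the bystanders and look-alikes where they stood.

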